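Set the saw fence's braked length stop to the red collar

TASK

Set the saw fence for the next batch of comb blanks: with a fingertip, press the yellow pad in the middle of the length stop right down to let off its brake, keep it pressed while you push the stop along the rail until it is fully up against the red collar, then take the finger away so that the pad springs up and the brake holds the stop there. Never drag the stop along with its brake on. Nothing is to be picked up: leave the blank, the saw, the hammer and the oil bottle where they lie.

Things in the scene. Friction and masses are not known exactly. Their poses are not given: they have to be found in the camera images.
- fence: Saw fence, fixed: a hardwood board 150 x 540 mm, 18 mm thick, carrying a slotted aluminium rail 30 mm wide, 500 mm long, its top 63 mm above the bench. Origin on the bench under the rail's centre line, half-way along the rail; y along the rail, z up; the board reaches from x = -115 to +35 mm. Two dark saw-guide posts, 56 mm high above the bench, stand on the board at y = -238 and -257 mm, x = -100 to -25 mm
- length_stop (a joint): Where the length stop stands along the rail: m along the fence's y, 0 half-way along the rail. The stop is a dark steel saddle on the rail, 64 mm long along it, 46 mm wide, its top a frame 84 mm above the bench round the yellow pad; a cheek and a brass tongue hang on the rail's -x side, out to x = -46 mm. With the brake on it holds against about 10 to 16 N; with the pad down it slides with about 1.5 N
- thumb_pad (a joint): How far the yellow pad is pressed down, m: 0 = up, brake on; 0.006 = right down, brake off. It takes about 5 N over the first 2 mm, by which the brake lets go, and is right down, on a hard stop, at about 6.5 N; it springs up by itself and the brake bites again. Pressed right down, its face is still 2 mm above the frame round it, so that the pad can be pressed but not gripped down
- pad_face (a point): Centre of the yellow pad's upper face, 92 mm above the bench when up and 86 mm when right down; moves with the pad. The pad is 27 mm across the rail by 50 mm along it, with a low rounded ridge (2 mm high) across it 22.5 mm to either side of the centre, against which a finger can push along the rail
- stop_mid (a point): Point in the middle of the length stop at the height of the rail's top (63 mm); the stop's end faces are 32 mm to either side of it along the rail
- red_collar: Red collar clamped to the rail, which marks the wanted setting: 22 mm along the rail, 44 mm wide, top 76 mm above the bench. Origin in its middle at the height of the rail's top; its axes are the fence's. It is at either end of the rail. Against it, the stop's middle is 43 mm from this origin
- blue_collar: Blue collar for another length, same size as the red one, clamped to the rail on the other side of the stop
- blank: Loose light wooden comb blank 45 x 120 x 8 mm lying on the board in front (-x side) of the rail; origin under its centre
- saw: Loose back saw lying flat beside the fence, 390 mm long with its dark wooden handle, 22 mm thick; origin on the underside where blade meets handle, blade along +x (250 mm), handle along -x
- hammer: Loose hammer, 260 mm long, lying beyond the fence; origin under it
- oil: Loose amber oil bottle with black cap, 52 mm in diameter, 110 mm high, standing beyond the fence; origin under its centre

How it is judged:
By the outcome, as a careful person would: the job done as asked, in the order asked, and still so for the second after the job is handed in, with the robot touching nothing.
It also fails if it takes over 43 s, if anything falls off the work surface, if the arm or the gripper's body presses on something with over 40 N, if the wrist force passes 120 N, or if a joint passes its speed limit or range.

ROBOT

A 6-joint arm with a two-finger parallel gripper is mounted at the origin on the work surface. World frame = base frame: x ahead of the robot, y to its left, z up, the work surface at z = 0. Lengths are in m, angles in rad, forces in N, time in s.
With the tool pointing down it reaches from about 0.275 to 0.825 m from the base axis. Payload 4.9 kg.
Tool frame: the origin (TCP) lies midway between the tips of the shut fingers; the grasp point (between the pads) lies 19 mm behind it (pinch_z is the distance from the TCP to the grasp point, in m); z points along the fingers, y is the line along which they close (so a half turn about z gives the same grasp; the last joint's range is limited). The gripper opens to 85 mm and grips with 20 to 120 N. Pads are 22 mm wide; open, the fingers measure 114 mm over their backs; the gripper's body (76 mm by 85 mm) begins 54 mm behind the grasp point. The pads swing forward as they close: fully open they stand 13 mm farther back than shut.
Start: joints at [1.021, 0.326, -0.193, 1.052, 0, 1.437], TCP at [0.222, 0.503, 0.231] pointing down, gripper open.
Joint ranges: [-2.65, 2.65], [-0.97, 1.79], [-1.3, 1.35], [-1.93, 2.1], [-1.47, 1.37], [-3.14, 3.14]. Speed limits (rad/s): [2.57, 2.57, 3.14, 3.14, 3.14, 3.14].

INTERFACE

Orientations are given as a unit quaternion [x, y, z, w].
In Python, from workcell import * gives the robot as it stands.
- The arm moves only by the tool jog_arm, never from a script. Its argument "deltas" is a list that holds one entry, the list of rows, each a list of 4 numbers: the shift along the tool's x, y, z as a fraction of full scale, then the turn about the tool's z as a fraction of full scale. In form: [[[dx, dy, dz, spin], ...]]. A call has exactly 8 rows; each row is the pose to reach, as a shift and turn from the pose commanded when the call began, along the tool's axes at that moment, turning the shorter way round; what a row does not reach only later rows make up. Full scale, the value 1, is 300 mm for a shift and pi rad for a turn. A row lasts 1/10 s, in which the tool goes at most 50 mm and 8.59 degrees, less where a joint would pass 70% of its speed; a pose out of reach is approached as far as the arm can. A call with a number of a shift or a turn outside -1 to 1 is refused whole. A call with a gripper value outside its range is refused whole. "fingers" is the closure, from 0 (fully open) to 1 (shut), set as the call begins (left out, the last holds). The fingers move at their own pace and stop on an object; "grip_force" is the grip in N (left out, the last holds). Time passes only in rows, so rows that repeat a pose let the fingers close, or fill a call up. It gives the time, the measured TCP pose, the force, the opening and the grip force at its end, in the units of the state.
- state(): the state, without advancing time (a new reading comes with each control period).
- camera(name): name is "side" or "top"; returns the picture (480x640x3 uint8, red, green, blue); there is no depth.
- calibration(name): a dict with "K" (3x3 intrinsics, pixels), "view" (4x4, takes a point from world to camera coordinates). Camera axes: x right, y up, looking along -z (the intrinsics and any distortion apply to the point x, -y, -z); pixel columns grow to the right and rows downward; lengths in m; the calibration is good to about 2 mm. A picture is of the moment at which its call begins. calibration takes no time and is no camera call.
- close_job(): hands the job in; it is judged then, once.
Trained networks look in the newest picture that a camera, given by its name, has taken for a name from the list of things; names that differ only in an ending like _2 or _b are one class to them, and where a whole thing is asked for, a point or a joint stands for the part that bears it (a point fixed in the world has none). Each returns a list of dicts, best first, with "confidence" (0 to 1); they miss things now and then, are a little off and sometimes report something else, mostly with a low value. They report only what shows in the picture. A call takes as long as a camera call.
- cut_out(name, camera): "region" (480x640 bool, what is visible of it) and "at" ([column, row] in pixels, amid what is visible of it).
The state is a dict: "t": time; "qpos": joint angles; "joint_vel": joint speeds; "joint_torque": joint torques, N m; "tool_pos": TCP position; "eef_rot": TCP orientation; "wrist_force": force on the tool from outside, world axes, zero at the start; "moment": the same for the moment, N m; "grip_width": opening from 0.0 (shut) to 1.0 (fully open); "grip_force": force on a finger pad.
Only numpy, scipy, OpenCV 4.12 (cv2) and the standard library are available. Lean on these libraries where they do the work, as an engineer would, in place of code of your own. Each camera call takes 0.05 s, during which the arm holds its last target. There are 200 camera calls.

## Working session

There is one attempt and no reset: what is moved stays moved. The work goes in short steps, Python scripts to look and compute and a tool call to move; the robot and the scene stay as the last step left them, time stands still between calls to the robot, and variables do not carry over. Pictures are saved under pics/ and viewed, at most 10 in all, crops included, and the job is handed in when it is done.

Besides the shell and the picture viewer there is one more tool, called after "Call:" in YAML: its name, and indented under it one key for each argument. jog_arm: Moves the arm, as the interface text tells. Its arguments: {"type":"object","properties":{"deltas":{"type":"array"},"fingers":{"type":"number"},"grip_force":{"type":"number"}},"required":["deltas"]}

```bash
mkdir -p pics
cat > h.py <<'E'
from workcell import *
import numpy as np, cv2
from scipy.spatial.transform import Rotation as R
def ray(cam,px,z):
    c=calibration(cam);K=np.array(c["K"]);V=np.array(c["view"])
    d=np.linalg.inv(K)@[px[0],px[1],1]; d=np.array([d[0],-d[1],-d[2]])
    d=V[:3,:3].T@d; o=-V[:3,:3].T@V[:3,3]
    return o+d*(z-o[2])/d[2]
def proj(cam,p):
    c=calibration(cam);K=np.array(c["K"]);V=np.array(c["view"])
    q=V[:3,:3]@p+V[:3,3]; q=K@[q[0],-q[1],-q[2]]; return q[:2]/q[2]
E
python3 - <<'E'
from h import *
print(calibration("top").keys())
for c in("top","side"):
    im=camera(c); cv2.imwrite(f"pics/{c}0.png",im[:,:,::-1])
    for n,z in(("thumb_pad",.091),("length_stop",.084),("red_collar",.076),("blue_collar",.076)):
        for d in cut_out(n,c)[:2]:
            ys,xs=np.nonzero(d["region"])
            print(c,n,round(d["confidence"],2),d["at"],len(xs),ray(c,[xs.mean(),ys.mean()],z).round(4))
print(state())
E
```

```text
dict_keys(['K', 'view'])
top thumb_pad 0.78 [429.3, 266.1] 398 [ 0.5332 -0.0728  0.091 ]
top length_stop 0.95 [432.8, 270.6] 973 [ 0.528  -0.0714  0.084 ]
top red_collar 0.86 [514.8, 265.9] 352 [ 0.542  -0.2318  0.076 ]
top red_collar 0.21 [432.3, 267.0] 397 [ 0.5353 -0.0759  0.076 ]
top blue_collar 0.61 [320.5, 279.5] 315 [0.5117 0.1395 0.076 ]
side thumb_pad 0.68 [369.7, 180.3] 200 [ 0.5344 -0.0671  0.091 ]
side length_stop 0.63 [373.3, 185.9] 510 [ 0.5243 -0.0506  0.084 ]
side length_stop 0.53 [362.8, 426.4] 7318 [0.373  0.5419 0.084 ]
side red_collar 0.59 [383.6, 155.9] 208 [ 0.5408 -0.219   0.076 ]
side red_collar 0.23 [247.7, 246.1] 1249 [0.7448 0.206  0.076 ]
side blue_collar 0.58 [353.4, 250.7] 265 [0.5112 0.1519 0.076 ]
{'t': 0.5, 'qpos': array([ 1.02080455e+00,  3.26210565e-01, -1.92655414e-01,  1.05197933e+00,
       -1.09767434e-05,  1.43660069e+00]), 'joint_vel': array([-0.00124129, -0.00157161,  0.0002745 , -0.00058026,  0.00042337,
       -0.00084204]), 'joint_torque': array([-8.91824948e-04, -4.42964065e+01,  2.62537444e+01,  2.78786378e-03,
       -1.49049297e-04,  3.73389980e-06]), 'tool_pos': array([0.22214215, 0.50313603, 0.231254  ]), 'eef_rot': array([ 2.06403687e-01,  9.78466922e-01, -2.49108893e-05, -3.04466564e-06]), 'wrist_force': array([ 0.24963184, -1.04243311,  0.25601094]), 'moment': array([-0.03186762,  0.01380653, -0.01014958]), 'grip_force': 0.0, 'grip_width': 1.0003808918505575}
```

View pics/top0.png

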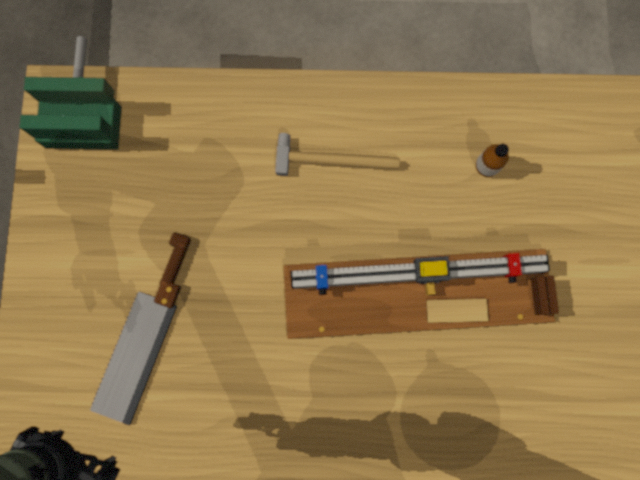

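View pics/side0.png

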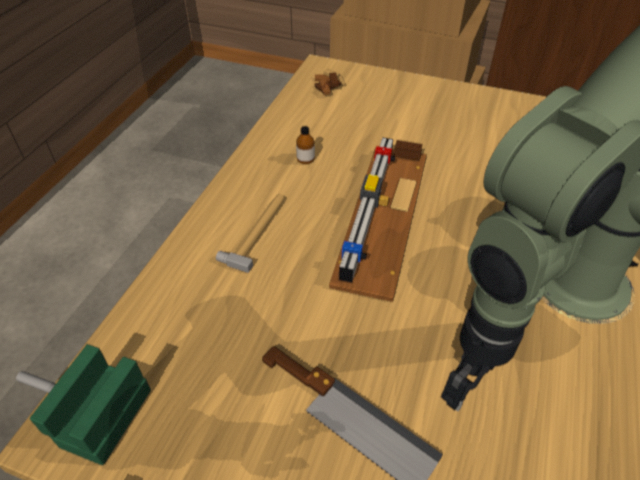

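The views agree. In the top picture the pad is at about (432,268), the red collar at (514,265) and the blue collar at (321,277). The posts are at the right, so the fence's y is close to world +y and the red collar is at its -y end. Next I refine the line by colour.

```bash
cat >> h.py <<'E'
def blob(im,name,near,r=35):
    h=cv2.cvtColor(im,cv2.COLOR_RGB2HSV); H,S,V=[h[:,:,i].astype(int) for i in range(3)]
    m={"y":(H>22)&(H<34)&(S>200)&(V>110),"r":((H<6)|(H>174))&(S>200)&(V>110),"b":(H>100)&(H<125)&(S>150)&(V>80)}[name]
    yy,xx=np.mgrid[:480,:640]; m=m&(abs(xx-near[0])<r)&(abs(yy-near[1])<r)
    ys,xs=np.nonzero(m); (c,s,a)=cv2.minAreaRect(np.c_[xs,ys].astype(np.float32))
    return len(xs),c,s,a
E
python3 - <<'E'
from h import *
P={}
im=cv2.imread("pics/top0.png")[:,:,::-1].copy()
for n,near,z in(("y",(432,268),.092),("r",(514,265),.076),("b",(321,277),.076)):
    b=blob(im,n,near); P[n]=ray("top",b[1],z); print(n,b,P[n].round(4))
im=cv2.imread("pics/side0.png")[:,:,::-1].copy()
for n,near,z in(("y",(371,184),.091),("r",(384,153),.076),("b",(352,250),.076)):
    b=blob(im,n,near,22); print("side",n,b,ray("side",b[1],z).round(4))
d=P["b"]-P["r"]; print("rail ang",np.degrees(np.arctan2(d[1],d[0])),"dist",np.linalg.norm((P["y"]-P["r"])[:2]),np.linalg.norm(d))
s=state(); M=R.from_quat(s["eef_rot"]).as_matrix()
print(M.round(3)); print("delta/0.3", (M.T@(np.r_[P["y"][:2],.2]-s["tool_pos"])/.3).round(3))
cv2.imwrite("pics/z0.png",cv2.resize(cv2.imread("pics/top0.png")[235:345,280:560],None,fx=2.8,fy=2.8,interpolation=cv2.INTER_CUBIC))
E
```

```text
y (375, (433.2994689941406, 268.1929016113281), (14.106916427612305, 26.788890838623047), 85.91438293457031) [ 0.5333 -0.0738  0.092 ]
r (217, (513.9544067382812, 264.13397216796875), (22.127269744873047, 13.034590721130371), 86.98721313476562) [ 0.5461 -0.2334  0.076 ]
b (202, (321.5, 277.0), (22.0, 11.0), 90.0) [0.5143 0.1393 0.076 ]
side y (158, (371.29998779296875, 182.60000610351562), (10.435516357421875, 15.495161056518555), 18.434946060180664) [ 0.535  -0.0694  0.091 ]
side r (99, (382.2837829589844, 154.2973175048828), (15.782302856445312, 13.31631851196289), 9.462321281433105) [ 0.5443 -0.2098  0.076 ]
side b (180, (351.558837890625, 250.2647247314453), (19.160314559936523, 15.764815330505371), 14.03624439239502) [0.5146 0.1546 0.076 ]
rail ang 94.87836561208012 dist 0.16018845422600278 0.3740494743979467
[[-0.915  0.404 -0.   ]
 [ 0.404  0.915 -0.   ]
 [-0.    -0.    -1.   ]]
delta/0.3 [-1.726 -1.34   0.104]
```

View pics/z0.png

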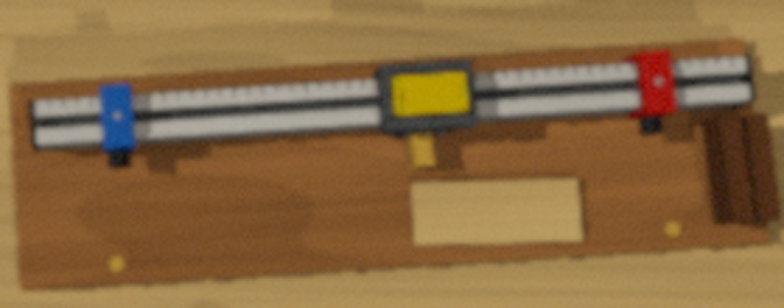

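The enlarged picture shows the stop's pad centred between its ridges, nearer the red collar. The pad is at (0.533, -0.074), the rail angle is 94.9° and the travel is about 117 mm. Now I move over it.

Call:
jog_arm:
  deltas:
    - [[-0.12, -0.09, 0, -0.04], [-0.24, -0.19, 0, -0.08], [-0.36, -0.28, 0, -0.12], [-0.48, -0.37, 0, -0.16], [-0.6, -0.47, 0, -0.16], [-0.72, -0.56, 0, -0.16], [-0.84, -0.65, 0, -0.16], [-0.96, -0.745, 0, -0.16]]
  fingers: 1
  grip_force: 40

```text
t: 1.3
tool_pos: [0.3961, 0.1808, 0.2316]
eef_rot: [-0.044, 0.999, 0.0, 0.001]
wrist_force: [0.6, 0.0, -0.2]
grip_width: -0.0
grip_force: 0.0
```

```bash
cat > rel.py <<'E'
from h import *
import sys
t=np.array([float(v) for v in sys.argv[1:4]])
s=state(); M=R.from_quat(s["eef_rot"]).as_matrix()
print("t",round(s["t"],2),"pos",s["tool_pos"].round(4),"F",s["wrist_force"].round(2),"yaw_y",np.degrees(np.arctan2(M[1,1],M[0,1])).round(2),"w",round(s["grip_width"],3))
print("tilt",M[:,2].round(4),"delta/0.3",(M.T@(t-s["tool_pos"])/.3).round(4))
E
python3 rel.py 0.5333 -0.0738 0.13
```

```text
t 1.3 pos [0.3961 0.1808 0.2316] F [ 0.62  0.03 -0.15] yaw_y 94.99 w -0.0
tilt [ 1.1e-03  4.0e-04 -1.0e+00] delta/0.3 [-0.3814 -0.8852  0.3389]
```

Call:
jog_arm:
  deltas:
    - [[-0.06, -0.13, 0.03, 0], [-0.12, -0.27, 0.08, 0], [-0.18, -0.42, 0.13, 0], [-0.24, -0.56, 0.18, 0], [-0.3, -0.7, 0.23, 0], [-0.35, -0.82, 0.27, 0], [-0.381, -0.885, 0.3, 0], [-0.381, -0.885, 0.3, 0]]

```text
t: 2.1
tool_pos: [0.533, -0.0748, 0.14]
eef_rot: [-0.041, 0.999, -0.0, -0.0]
wrist_force: [-0.4, 0.9, 0.1]
grip_width: -0.002
grip_force: 0.0
```

```bash
python3 rel.py 0.5333 -0.0738 0.095
python3 - <<'E'
from h import *
for c in("top","side"):
    im=camera(c)
    p=proj(c,np.array([.5333,-.0738,.092])); x,y=int(p[0]),int(p[1]); print(c,p)
    cv2.imwrite(f"pics/{c}1.png",cv2.resize(im[y-50:y+50,x-65:x+65,::-1],None,fx=5,fy=5,interpolation=cv2.INTER_CUBIC))
a,b=[cv2.imread(f"pics/{c}1.png") for c in("top","side")]
cv2.imwrite("pics/both1.png",cv2.resize(np.vstack([a,b]),None,fx=.6,fy=.6))
E
```

```text
t 2.1 pos [ 0.533  -0.0748  0.14  ] F [-0.37  0.93  0.05] yaw_y 94.76 w -0.002
tilt [-7.e-04 -3.e-04 -1.e+00] delta/0.3 [-0.0014  0.0032  0.1499]
top [433.31629555 268.18660847]
side [372.47606354 181.38369897]
```

View pics/both1.png

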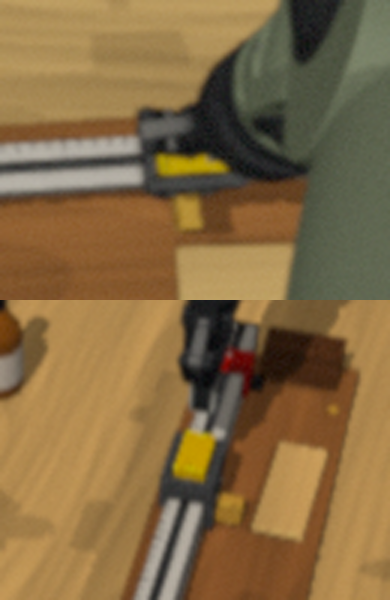

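The gripper is lined up over the pad in both views: in the side view the tip stands above the rail line, beyond the pad only by parallax. Going down to just above it.

Call:
jog_arm:
  deltas:
    - [[0, 0.002, 0.04, 0], [0, 0.003, 0.08, 0], [0, 0.003, 0.11, 0], [0, 0.003, 0.13, 0], [0, 0.003, 0.145, 0], [0, 0.003, 0.15, 0], [0, 0.003, 0.15, 0], [0, 0.003, 0.15, 0]]

```text
t: 3.0
tool_pos: [0.5325, -0.0714, 0.0966]
eef_rot: [-0.043, 0.999, -0.0, 0.0]
wrist_force: [-0.5, 0.4, 0.8]
grip_width: -0.0
grip_force: 0.0
```

```bash
python3 rel.py 0.5333 -0.0738 0.086
python3 - <<'E'
from h import *
im=camera("side"); x,y=372,175
cv2.imwrite("pics/side2.png",cv2.resize(im[y-45:y+45,x-60:x+60,::-1],None,fx=6,fy=6,interpolation=cv2.INTER_CUBIC))
E
```

```text
t 3.0 pos [ 0.5325 -0.0714  0.0966] F [-0.46  0.43  0.76] yaw_y 94.97 w -0.0
tilt [ 6.e-04 -2.e-04 -1.e+00] delta/0.3 [-0.0021 -0.0081  0.0352]
```

View pics/side2.png

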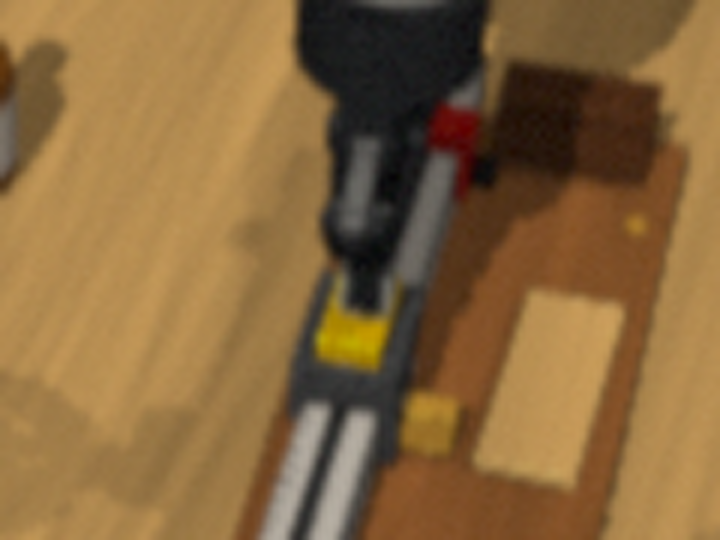

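Run:
```python
from h import *
f=lambda p:((proj("side",np.array(p))-[312,130])*6).round(0)
u=np.array([-.085,.9964,0]); c=np.array([.5333,-.0738,.092])
for k in(-25,0,25): print("pad",k,f(c+u*k/1000))
t=np.array([.5327,-.0735,.0955])
for k in(0,5,10,15): print("tip",k,f(t+u*k/1000))
print([state()["tool_pos"].round(4) for _ in range(1)])
```

```text
pad -25 [375. 271.]
pad 0 [363. 308.]
pad 25 [351. 346.]
tip 0 [365. 303.]
tip 5 [362. 310.]
tip 10 [360. 318.]
tip 15 [357. 325.]
[array([ 0.5325, -0.0715,  0.0966])]
```

The tip is centred on the pad within a few mm, with its near edge at row 310 as predicted. Pressing down partway to check the force.

Call:
jog_arm:
  deltas:
    - [[0, 0, 0.005, 0], [0, 0, 0.01, 0], [0, 0, 0.015, 0], [0, 0, 0.02, 0], [0, 0, 0.023, 0], [0, 0, 0.023, 0], [0, 0, 0.023, 0], [0, 0, 0.023, 0]]

```text
t: 3.85
tool_pos: [0.5323, -0.0714, 0.0898]
eef_rot: [-0.043, 0.999, -0.0, 0.0]
wrist_force: [-0.7, 0.7, 5.4]
grip_width: 0.0
grip_force: 2.6
```

```bash
python3 rel.py 0.5333 -0.0738 0.086
```

```text
t 3.85 pos [ 0.5323 -0.0714  0.0898] F [-0.7   0.73  5.39] yaw_y 94.98 w 0.0
tilt [ 3.e-04 -2.e-04 -1.e+00] delta/0.3 [-0.0028 -0.0084  0.0127]
```

Call:
jog_arm:
  deltas:
    - [[0, 0, 0.004, 0], [0, 0, 0.008, 0], [0, 0, 0.012, 0], [0, 0, 0.015, 0], [0, 0, 0.017, 0], [0, 0, 0.017, 0], [0, 0, 0.017, 0], [0, 0, 0.017, 0]]

```text
t: 4.65
tool_pos: [0.5323, -0.0715, 0.0859]
eef_rot: [-0.043, 0.999, -0.0, 0.0]
wrist_force: [-3.7, -0.4, 14.9]
grip_width: 0.003
grip_force: 7.5
```

Right down at 15 N on the hard stop. Starting to push toward the red collar.

Call:
jog_arm:
  deltas:
    - [[0, 0, 0.002, 0], [0, -0.005, 0.002, 0], [0, -0.015, 0.002, 0], [0, -0.03, 0.002, 0], [0, -0.05, 0.002, 0], [0, -0.07, 0.002, 0], [0, -0.09, 0.002, 0], [0, -0.1, 0.002, 0]]

```text
t: 5.45
tool_pos: [0.5348, -0.102, 0.0858]
eef_rot: [-0.043, 0.999, -0.001, 0.0]
wrist_force: [-6.0, 1.8, 19.4]
grip_width: 0.006
grip_force: 9.7
```

```bash
python3 rel.py 0.5333 -0.0738 0.086
python3 - <<'E'
from h import *
im=camera("side"); x,y=372,175
cv2.imwrite("pics/side3.png",cv2.resize(im[y-45:y+45,x-60:x+60,::-1],None,fx=6,fy=6,interpolation=cv2.INTER_CUBIC))
E
```

```text
t 5.45 pos [ 0.5348 -0.102   0.0858] F [-5.98  1.8  19.44] yaw_y 94.95 w 0.006
tilt [ 8.0e-04 -1.6e-03 -1.0e+00] delta/0.3 [-0.0031  0.0942 -0.0008]
```

View pics/side3.png

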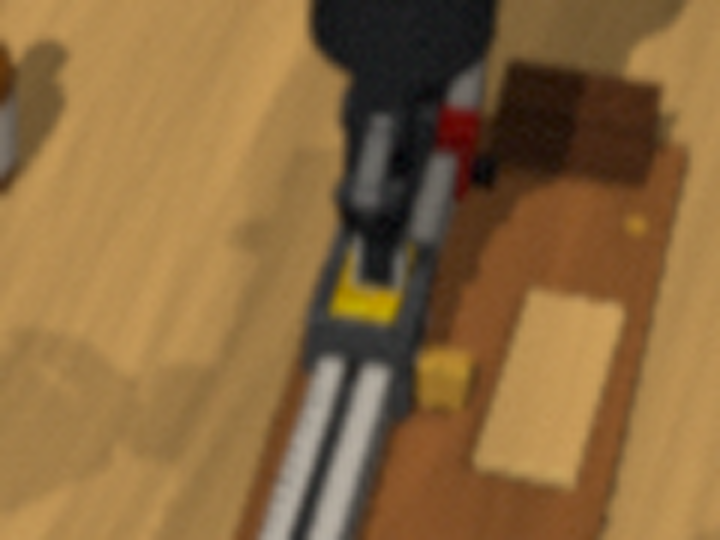

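The stop follows the finger with the pad down (pad at about (370,290), brass tongue moved along). Continuing.

Call:
jog_arm:
  deltas:
    - [[0.001, -0.015, 0, 0], [0.002, -0.045, 0, 0], [0.002, -0.08, 0, 0], [0.002, -0.12, 0, 0], [0.002, -0.16, 0, 0], [0.002, -0.195, 0, 0], [0.002, -0.22, 0, 0], [0.002, -0.23, 0, 0]]

```text
t: 6.3
tool_pos: [0.5405, -0.1715, 0.0858]
eef_rot: [-0.043, 0.999, -0.001, 0.001]
wrist_force: [-5.3, 0.6, 17.4]
grip_width: 0.001
grip_force: 8.9
```

```bash
python3 rel.py 0.5427 -0.191 0.086
```

```text
t 6.3 pos [ 0.5405 -0.1715  0.0858] F [-5.28  0.64 17.37] yaw_y 94.92 w 0.001
tilt [ 0.0012 -0.0022 -1.    ] delta/0.3 [-0.0019 -0.0655 -0.0004]
```

Now about 17 mm should remain, so I go in small steps (12 mm first).

Call:
jog_arm:
  deltas:
    - [[0, -0.005, 0, 0], [0, -0.01, 0, 0], [0, -0.016, 0, 0], [0, -0.022, 0, 0], [0, -0.028, 0, 0], [0, -0.034, 0, 0], [0, -0.04, 0, 0], [0, -0.04, 0, 0]]

```text
t: 7.1
tool_pos: [0.5414, -0.183, 0.0858]
eef_rot: [-0.043, 0.999, -0.001, 0.0]
wrist_force: [-5.3, -0.2, 17.1]
grip_width: 0.0
grip_force: 8.4
```

Call:
jog_arm:
  deltas:
    - [[0, -0.002, 0, 0], [0, -0.004, 0, 0], [0, -0.006, 0, 0], [0, -0.008, 0, 0], [0, -0.01, 0, 0], [0, -0.01, 0, 0], [0, -0.01, 0, 0], [0, -0.01, 0, 0]]

```text
t: 7.9
tool_pos: [0.5416, -0.1858, 0.0859]
eef_rot: [-0.043, 0.999, -0.001, 0.0]
wrist_force: [-4.8, 1.0, 17.1]
grip_width: -0.0
grip_force: 8.5
```

Call:
jog_arm:
  deltas:
    - [[0, -0.002, 0, 0], [0, -0.004, 0, 0], [0, -0.006, 0, 0], [0, -0.008, 0, 0], [0, -0.01, 0, 0], [0, -0.01, 0, 0], [0, -0.01, 0, 0], [0, -0.01, 0, 0]]

```text
t: 8.7
tool_pos: [0.5419, -0.1888, 0.0859]
eef_rot: [-0.043, 0.999, -0.001, 0.0]
wrist_force: [-5.7, 0.4, 17.4]
grip_width: -0.0
grip_force: 8.5
```

Call:
jog_arm:
  deltas:
    - [[0, -0.002, 0, 0], [0, -0.004, 0, 0], [0, -0.006, 0, 0], [0, -0.008, 0, 0], [0, -0.01, 0, 0], [0, -0.01, 0, 0], [0, -0.01, 0, 0], [0, -0.01, 0, 0]]

```text
t: 9.5
tool_pos: [0.5419, -0.1895, 0.0858]
eef_rot: [-0.044, 0.999, 0.001, 0.001]
wrist_force: [-6.2, 6.1, 19.7]
grip_width: 0.001
grip_force: 9.9
```

Run:
```python
from h import *
im=camera("side"); x,y=380,165
print(state()["t"],state()["tool_pos"].round(4),state()["wrist_force"].round(2))
cv2.imwrite("pics/side4.png",cv2.resize(im[y-37:y+37,x-50:x+50,::-1],None,fx=8,fy=8,interpolation=cv2.INTER_CUBIC))
```

```text
9.55 [ 0.5419 -0.1895  0.0858] [-5.82  6.26 19.4 ]
```

View pics/side4.png

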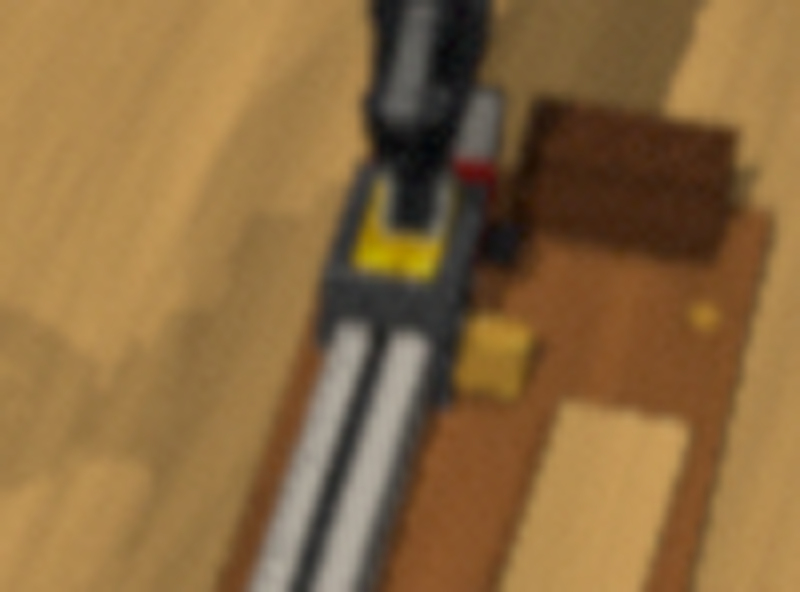

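Contact: the push force has risen to 6 N and the finger has stalled after 118 mm of travel. In the picture the stop is flush against the red collar, seen at (475,170). Lifting straight up while the residual push still points at the collar.

Call:
jog_arm:
  deltas:
    - [[0, 0, -0.01, 0], [0, 0, -0.02, 0], [0, 0, -0.03, 0], [0, 0, -0.05, 0], [0, 0, -0.1, 0], [0, 0, -0.2, 0], [0, 0, -0.35, 0], [0, 0, -0.5, 0]]

```text
t: 10.35
tool_pos: [0.5413, -0.1909, 0.2346]
eef_rot: [-0.043, 0.999, 0.0, -0.001]
wrist_force: [1.4, -0.0, 0.7]
grip_width: 0.002
grip_force: 0.0
```

Call:
jog_arm:
  deltas:
    - [[0, 0.1, 0, 0], [0, 0.25, 0, 0], [0, 0.4, 0, 0], [0, 0.55, 0, 0], [0, 0.7, 0, 0], [0, 0.85, 0, 0], [0, 0.95, 0, 0], [0, 1, 0, 0]]

```text
t: 11.15
tool_pos: [0.5155, 0.1102, 0.2338]
eef_rot: [-0.045, 0.999, 0.0, 0.0]
wrist_force: [-0.0, -0.1, -0.4]
grip_width: 0.004
grip_force: 0.0
```

Run:
```python
from h import *
im=camera("top"); s=state(); print(s["t"],s["tool_pos"],s["wrist_force"])
y=blob(im,"y",(492,265),25); r=blob(im,"r",(514,265),25); print(y,r)
p=ray("top",y[1],.092);q=ray("top",r[1],.076);print(p,q,np.linalg.norm((p-q)[:2]))
cv2.imwrite("pics/top5.png",cv2.resize(im[225:335,410:560,::-1],None,fx=5,fy=5,interpolation=cv2.INTER_CUBIC))
```

```text
11.2 [0.51547183 0.11108917 0.23376313] [0.24492873 1.22000969 0.52421848]
(358, (494.557373046875, 264.13116455078125), (13.942503929138184, 26.979652404785156), 84.80557250976562) (135, (515.3712768554688, 263.7128601074219), (21.194292068481445, 7.562282562255859), 84.2894058227539)
[ 0.5432257  -0.19092797  0.092     ] [ 0.54699225 -0.23622144  0.076     ] 0.04544980518075886
```

View pics/top5.png

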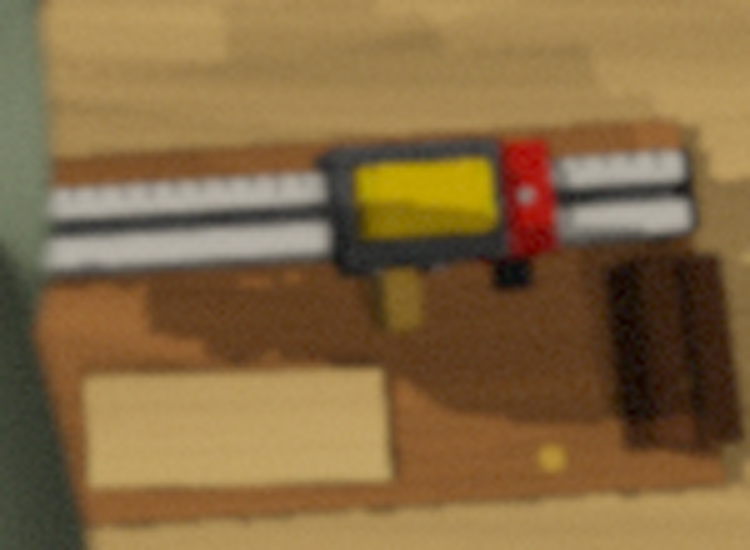

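The stop is flush against the red collar, with no gap at (500,195), and 42.6 mm from the collar's earlier measured centre. The pad is free and the arm is clear.

```bash
python3 -c "
from workcell import *
print(close_job())"
```

```text
the job is handed in; nothing more can be done
None
```

The length stop is up against the red collar with the finger off the pad and the arm clear, and the job was handed in at about 11 s; nothing else was touched, and no verdict came back.

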